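Register a frame corner in the glue-up jig

TASK

Set up the two loose wooden frame parts in the glue-up jig by sliding them along the board, never lifting or tipping them: the long stile flush along the far fence with its end tight against the side fence, and the short rail flush along the side fence with its end butted tight against the stile. Leave both lying there, square and without gaps, and do not disturb the glue bottle, hand plane and glue brush lying around the jig.

Things in the scene. Friction and masses are not known exactly. Their poses are not given: they have to be found in the camera images.
- jig: Glue-up jig, fixed to the bench: white-faced plywood board 270 (x) x 374 (y) x 18 mm thick, origin at the centre of its underside on the bench, so its top is 18 mm above the origin. The far fence is a hardwood batten fixed on it along its far (+x) edge, 24 mm thick, the full 374 mm long in y, 22 mm high above the board; its stop face looks to the jig's -x and lies at x = +105 mm in the jig's frame. The jig's place and yaw vary.
- side_fence: Side fence, fixed on the jig's board square to the far fence: plain hardwood batten 200 mm (its x) x 24 mm (its y) x 22 mm high, origin at the centre of its underside (on the board), axes parallel to the jig's. It stands at the left end (jig y = +162 mm) or the right end (jig y = -162 mm) of the board, at jig x = 0, and the dowel block likewise at the other end. Its stop face is the one looking to the middle of the board, 12 mm from its origin.
- dowel_block: Dowel block, fixed on the board opposite the side fence, not a stop: batten 130 mm (x) x 24 mm (y) x 18 mm high with a row of five upright 10 mm dowels reaching 44 mm above the board. Origin at the centre of its underside, axes parallel to the jig's.
- stile: Long frame part, loose, lying flat on the board: pale wooden bar 160 mm long (its y) x 40 mm wide (its x) x 28 mm high with a thin dark groove line on top; 0.1 to 0.2 kg. Origin at the centre of its underside. At the start it lies askew (up to 0.3 rad) in the far half of the board, its x roughly along the jig's x.
- rail: Short frame part, loose, lying flat on the board: pale wooden bar 100 mm long (its x) x 40 mm wide (its y) x 28 mm high with the same dark groove line; 0.06 to 0.13 kg. Origin at the centre of its underside. At the start it lies askew (up to 0.6 rad) in the near half of the board, nearer the robot than the stile, its x roughly along the jig's x.
- glue: Bystander: upright white glue bottle, 60 mm diameter, 150 mm high, on the bench to the left or right of the jig; origin at the centre of its foot.
- plane: Bystander: wooden hand plane on the bench to the left or right of the jig, 190 mm long (its x), 52 mm wide, 100 mm high; origin at the centre of its sole.
- brush: Bystander: glue brush 200 mm long (its x, handle to -x), lying on the bench just beyond the far fence, roughly along it; origin under its middle.
Not all that is in view belongs to the job. What is shaped like the rail but red is not meant.

How it is judged:
At the end, for the whole second after the job is handed in: Both parts lie flat on the board at rest: the stile within 2 mm of the far fence and of the side fence and within 0.02 rad of parallel to the far fence; the rail within 2 mm of the side fence and of the stile's front face, and within 0.025 rad of parallel to the side fence (x of stile in the frame of jig between 0.083 and 0.087 m and angle between the y axis of stile and the y axis of jig, either way round below 0.02 rad and (y of stile in the frame of side_fence between 0.09 and 0.094 m or y of stile in the frame of side_fence between -0.094 and -0.09 m) and (y of rail in the frame of side_fence between 0.03 and 0.034 m or y of rail in the frame of side_fence between -0.034 and -0.03 m) and angle between the x axis of rail and the x axis of jig, either way round below 0.025 rad and x of rail in the frame of stile between -0.072 and -0.068 m and z of stile in the frame of jig between 0.016 and 0.021 m and angle between each of stile, rail's own z axis and vertical below 0.05 rad and linear speed of each of stile, rail below 0.01 m/s and z of rail in the frame of jig between 0.016 and 0.021 m); the robot touches nothing.
It fails at once if the stile is lifted more than 15 mm off the board or tipped (z of stile in the frame of jig above 0.033 m or angle between stile's own z axis and vertical above 0.3 rad).
It fails at once if the rail is lifted more than 15 mm off the board or tipped (z of rail in the frame of jig above 0.033 m or angle between rail's own z axis and vertical above 0.3 rad).
It fails at once if the glue bottle is pushed more than 20 mm or tipped (distance of glue from where it was at the start of the episode above 0.02 m or angle between glue's own z axis and vertical above 0.25 rad).
It fails at once if the hand plane is pushed more than 20 mm or tipped (distance of plane from where it was at the start of the episode above 0.02 m or angle between plane's own z axis and vertical above 0.25 rad).
It fails at once if the glue brush is pushed more than 20 mm or tipped (distance of brush from where it was at the start of the episode above 0.02 m or angle between brush's own z axis and vertical above 0.25 rad).
It also fails if it takes over 61 s, if anything falls off the work surface, if the arm or the gripper's body presses on something with over 40 N, if the wrist force passes 120 N, or if a joint passes its speed limit or range.

ROBOT

A 6-joint arm with a two-finger parallel gripper is mounted at the origin on the work surface. World frame = base frame: x ahead of the robot, y to its left, z up, the work surface at z = 0. Lengths are in m, angles in rad, forces in N, time in s.
With the tool pointing down it reaches from about 0.375 to 0.9 m from the base axis. Payload 3.1 kg.
Tool frame: the origin (TCP) lies at the very end of the fingers, on their centre line; the grasp point (between the pads) lies 19 mm behind it; z points along the fingers, y is the direction in which the jaws open and shut (so a half turn about z gives the same grasp; the last joint's range is limited). The gripper opens to 85 mm and grips with 20 to 120 N. Pads are 22 mm wide; open, the fingers measure 114 mm over their backs; the gripper's body (76 mm by 85 mm) begins 54 mm behind the grasp point. The pads swing forward as they close: fully open they stand 13 mm farther back than shut.
Start: joints at [1.03, 0.527, 1.433, -0, 1.181, -0.178], TCP at [0.221, 0.585, 0.231] pointing down, gripper open.
Joint ranges: [-3.08, 3.08], [-0.75, 2.2], [0.22, 2.44], [-1.43, 4.57], [0, 2.65], [-2.85, 2.85]. Speed limits (rad/s): [2.79, 2.79, 3.14, 3.14, 3.14, 3.14].

INTERFACE

Orientations are given as a unit quaternion [x, y, z, w].
In Python, from station import * gives the robot as it stands.
- The arm moves only by the tool jog_arm, never from a script. Its argument "motion" is a list of rows, each a list of 5 numbers: the shift along the world's x, y, z in cm, then the turn about the world's z in degrees, then the closure in counts, from 0 (fully open) to 255 (shut). In form: [[tx, ty, tz, yaw, jaw], ...]. A call has 1 to 10 rows; each row shifts and turns the pose as measured when the row begins; what a row does not reach is not made up. A row lasts 1/12 s, in which the tool goes at most 41.7 mm and 7.16 degrees, less where a joint would pass 70% of its speed; a pose out of reach is approached as far as the arm can. A call with a gripper value outside its range is refused whole. The fingers move at their own pace and stop on an object; "squeeze" is the grip in N (left out, the last holds). Time passes only in rows, so rows that do not move let the fingers close. It gives the time, the measured TCP pose, the force and the opening at its end, in the units of the state.
- sense(): the state, without advancing time (a new reading comes with each control period).
- snapshot(name): name is "side" or "top" or "wrist"; returns a dict with "img" (400x640x3 uint8, red, green, blue), "depth" (400x640 float32, m along the optical axis (not along the pixel's ray), 0 where there is no reading), "intrinsics" (3x3 intrinsics, pixels), "eye" and "attitude" of the camera in the world. Camera axes: x right, y down, z forward; pixel columns grow to the right and rows downward; lengths in m; the calibration is good to about 2 mm. A picture is of the moment at which its call begins.
- sign_off(): hands the job in, once; it reports no verdict.
The state is a dict: "t": time; "q": joint angles; "qd": joint speeds; "tau": joint torques, N m; "tcp_pos": TCP position; "tool_rot": TCP orientation; "force": force on the tool from outside, world axes, zero at the start; "ft_torque": the same for the moment, N m; "finger_gap": opening from 0.0 (shut) to 1.0 (fully open).
Only numpy, scipy, OpenCV 4.12 (cv2) and the standard library are available. Lean on these libraries where they do the work, as an engineer would, in place of code of your own. Each camera call takes 0.05 s, during which the arm holds its last target.

## Working session

There is one attempt and no reset: what is moved stays moved. The work goes in short steps, Python scripts to look and compute and a tool call to move; the robot and the scene stay as the last step left them, time stands still between calls to the robot, and variables do not carry over. Pictures are saved under pics/ and viewed, and the job is handed in when it is done.

Besides the shell and the picture viewer there is one more tool, called after "Emit:" as a command line: name --pt "numbers of a row" for each row, then --argument value for the rest. jog_arm: Moves the arm, as the interface text tells. Its arguments: {"type":"object","properties":{"motion":{"type":"array","items":{"type":"array","items":{"type":"number"}}},"squeeze":{"type":"number"}},"required":["motion"]}

```bash
mkdir -p pics; python3 - <<'E'
from station import *
import cv2
for n in ("top","side"):
    s=snapshot(n); cv2.imwrite(f"pics/{n}0.png",s["img"][:,:,::-1]); print(n,s["intrinsics"],s["eye"],s["attitude"])
print(sense())
E
```

```text
top [[513.58953472   0.         320.85934057]
 [  0.         513.58953472 203.80831571]
 [  0.           0.           1.        ]] [0.35765096 0.01143838 1.41594458] [ 0.70835875 -0.70325754  0.03554764 -0.0489191 ]
side [[415.0937424    0.         320.32049339]
 [  0.         415.0937424  198.3184458 ]
 [  0.           0.           1.        ]] [ 0.39275425 -0.66631589  0.58274902] [ 0.88743217 -0.0817783   0.04598903 -0.45128868]
{'t': 0.1, 'q': array([ 1.03050653e+00,  5.28371460e-01,  1.43378545e+00, -7.53456631e-07,
        1.18139453e+00, -1.78511762e-01]), 'qd': array([-0.00044034, -0.00294477, -0.0025161 , -0.00058714, -0.0024723 ,
       -0.00102054]), 'tau': array([ 1.36483877e-04, -4.43303633e+01, -1.78585607e+01, -2.69585444e-04,
        3.83960840e-03,  9.11924786e-06]), 'tcp_pos': array([0.22085237, 0.58398699, 0.23042895]), 'tool_rot': array([ 1.79903930e-01,  9.83683698e-01, -9.16936608e-04, -3.44138240e-04]), 'force': array([-0.92838605, -0.47899275, -0.56186765]), 'ft_torque': array([ 0.02710571, -0.01752227,  0.02353262]), 'finger_gap': 0.9997588804739084}
```

View pics/top0.png

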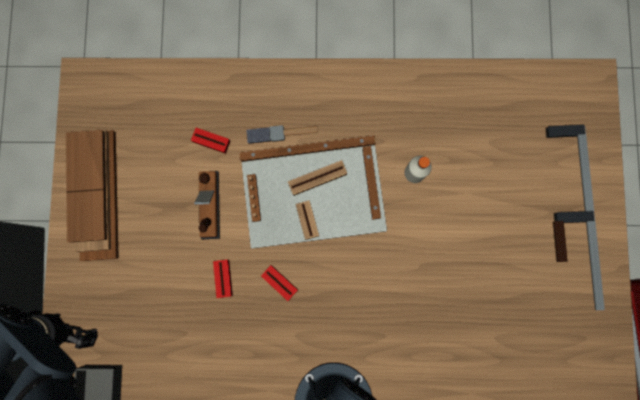

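View pics/side0.png

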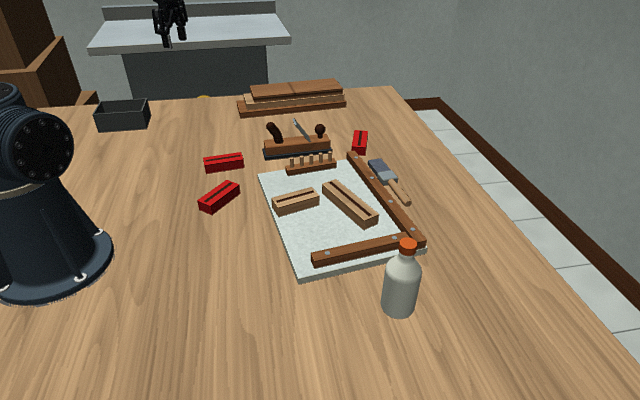

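Side fence is on the right (px ~372,180), stile at (318,178), rail at (307,220). Bottle is at (420,168), and the plane is left of the jig. Now measuring.

```bash
cat > h.py <<'E'
import numpy as np, cv2
from scipy.spatial.transform import Rotation as R
from station import *
def ray(s,uv,z):
    uv=np.atleast_2d(uv).astype(float); K=s["intrinsics"]
    d=np.c_[(uv[:,0]-K[0,2])/K[0,0],(uv[:,1]-K[1,2])/K[1,1],np.ones(len(uv))]@R.from_quat(s["attitude"]).as_matrix().T
    e=np.array(s["eye"]); return (e+d*((z-e[2])/d[:,2])[:,None])[:,:2]
def proj(s,p):
    p=np.atleast_2d(p); c=(p-s["eye"])@R.from_quat(s["attitude"]).as_matrix(); K=s["intrinsics"]
    return np.c_[c[:,0]/c[:,2]*K[0,0]+K[0,2],c[:,1]/c[:,2]*K[1,1]+K[1,2]]
E
python3 - <<'E'
from h import *
s=snapshot("top"); im=s["img"]; hsv=cv2.cvtColor(im,cv2.COLOR_RGB2HSV)
for u,v in [(270,220),(300,160),(318,178),(310,190),(300,184),(306,220),(300,148),(375,190),(253,200),(320,270)]: print((u,v),im[v,u],hsv[v,u],s["depth"][v,u])
c=im[115:255,180:450,::-1]; cv2.imwrite("pics/c0.png",cv2.resize(c,None,fx=2.9,fy=2.9,interpolation=cv2.INTER_CUBIC))
E
```

```text
(270, 220) [161 167 158] [ 50  14 167] 1.4093704
(300, 160) [168 174 167] [ 56  10 174] 1.4282684
(318, 178) [98 72 49] [ 14 128  98] 1.3860672
(310, 190) [157 160 152] [ 41  13 160] 1.4083459
(300, 184) [64 45 32] [ 12 128  64] 1.3863777
(306, 220) [78 56 41] [ 12 121  78] 1.3773315
(300, 148) [102  66  38] [ 13 160 102] 1.4028368
(375, 190) [110  71  42] [ 13 158 110] 1.3819364
(253, 200) [119  78  45] [ 13 159 119] 1.4010568
(320, 270) [148 116  81] [ 16 115 148] 1.4076315
```

View pics/c0.png

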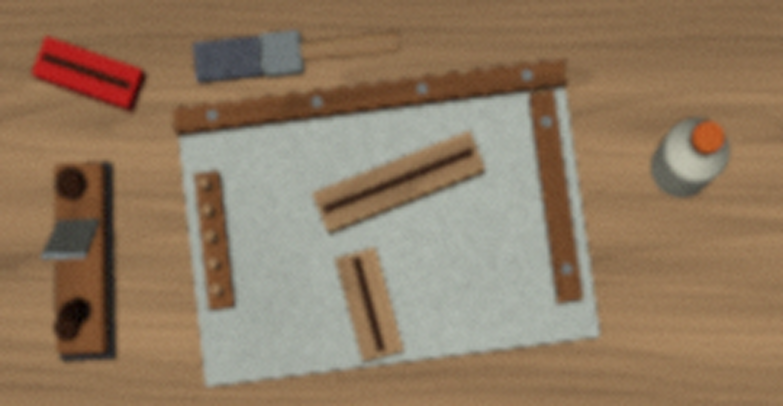

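The enlarged crop shows jig corners at about (205,385) and (598,335), stile at (400,180), rail at (368,305) and clear white around both. Now fitting shapes.

```bash
cat >> h.py <<'E'
def measure(s,verbose=True):
    im=s["img"]; hsv=cv2.cvtColor(im,cv2.COLOR_RGB2HSV)
    roi=np.zeros(im.shape[:2],np.uint8)
    w=((hsv[:,:,1]<65)&(hsv[:,:,2]>110)).astype(np.uint8)
    n,l,st,ce=cv2.connectedComponentsWithStats(w)
    return hsv,w,n,l,st,ce
E
python3 - <<'E'
from h import *
s=snapshot("top"); hsv,w,n,l,st,ce=measure(s)
k=l[220,270]; b=(l==k).astype(np.uint8)
cs,hi=cv2.findContours(b,cv2.RETR_CCOMP,cv2.CHAIN_APPROX_NONE)
for c,h in zip(cs,hi[0]):
    a=cv2.contourArea(c)
    if a<100: continue
    z=.018 if h[3]<0 else .046
    p=ray(s,c.reshape(-1,2),z).astype(np.float32)
    r=cv2.minAreaRect(p); print("outer" if h[3]<0 else "hole",a,r, np.round(cv2.boxPoints(r),4).tolist())
    if h[3]<0:
        x=c.reshape(-1,2)
        # near edge & left edge
        hull=cv2.approxPolyDP(c,4,True).reshape(-1,2); print(hull.tolist()); print(np.round(ray(s,hull,.018),4).tolist())
E
```

```text
outer 10959.0 ((0.5469505786895752, 0.06012362241744995), (0.24208317697048187, 0.37491127848625183), 7.652582168579102) [[0.4020000100135803, 0.2298000007867813], [0.45190000534057617, -0.14180000126361847], [0.6919000148773193, -0.10949999839067459], [0.6420000195503235, 0.2619999945163727]]
[[374, 145], [378, 219], [371, 218], [362, 147], [242, 162], [251, 247], [385, 231]]
[[0.6907, -0.1075], [0.4847, -0.1175], [0.4873, -0.0985], [0.6849, -0.0742], [0.6411, 0.2586], [0.4059, 0.2278], [0.4521, -0.1364]]
hole 571.5 ((0.47950479388237, 0.07501288503408432), (0.10408653318881989, 0.04332456365227699), 15.779741287231445) [[0.4235000014305115, 0.08169999718666077], [0.43529999256134033, 0.03999999910593033], [0.5354999899864197, 0.06830000132322311], [0.5236999988555908, 0.10999999940395355]]
hole 480.0 ((0.5384237766265869, 0.21942539513111115), (0.13392451405525208, 0.029754988849163055), 7.735546112060547) [[0.4700999855995178, 0.22519999742507935], [0.4740999937057495, 0.195700004696846], [0.6068000197410583, 0.21369999647140503], [0.6028000116348267, 0.24320000410079956]]
hole 941.0 ((0.5934953689575195, 0.048175614327192307), (0.04711326211690903, 0.1622525006532669), 22.109989166259766) [[0.541100025177002, 0.1145000010728836], [0.6021999716758728, -0.03590000048279762], [0.6459000110626221, -0.01810000091791153], [0.5848000049591064, 0.13220000267028809]]
```

Emit:
jog_arm --pt "1.9 -3.5 0 -6.2 90" --pt "1.9 -3.5 0 -6.2 90" --pt "1.9 -3.5 0 -6.2 90" --pt "1.9 -3.5 0 -6.2 90" --pt "1.9 -3.5 0 -6.2 90" --pt "1.9 -3.5 0 -6.2 90" --pt "1.9 -3.5 0 -6.2 90" --pt "1.9 -3.5 0 -6.2 90" --pt "1.9 -3.5 0 -6.2 90" --pt "1.9 -3.5 0 -6.2 90"

```text
t: 1.03
tcp_pos: [0.4111, 0.2268, 0.2296]
tool_rot: [0.674, 0.739, 0.002, 0.001]
force: [0.9, 0.7, 0.7]
finger_gap: 0.647
```

Emit:
jog_arm --pt "1.7 -2.7 -1 0.6 90" --pt "1.7 -2.7 -1 0.6 90" --pt "1.6 -2.7 -1 0.6 90" --pt "1.6 -2.7 -1 0.6 90" --pt "0 0 -3 0 90" --pt "0 0 -3 0 90" --pt "0 0 -3 0 90" --pt "0 0 0 0 90"

```text
t: 1.7
tcp_pos: [0.4899, 0.103, 0.0984]
tool_rot: [0.665, 0.747, 0.008, 0.008]
force: [-0.4, 0.3, -1.2]
finger_gap: 0.65
```

```bash
python3 - <<'E'
from h import *
x=sense(); q=x["tool_rot"]; print(x["tcp_pos"],np.degrees(2*np.arctan2(q[1],q[0]))-90,x["force"])
s=snapshot("wrist"); cv2.imwrite("pics/w1.png",s["img"][:,:,::-1])
s=snapshot("side"); cv2.imwrite("pics/s1.png",s["img"][:,:,::-1])
E
```

```text
[0.48985863 0.1029829  0.09838294] 6.702826460500376 [-0.42319313  0.2688952  -1.21233741]
```

View pics/w1.png

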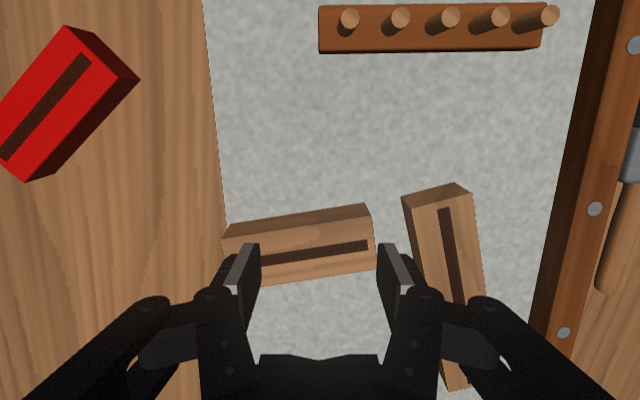

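View pics/s1.png

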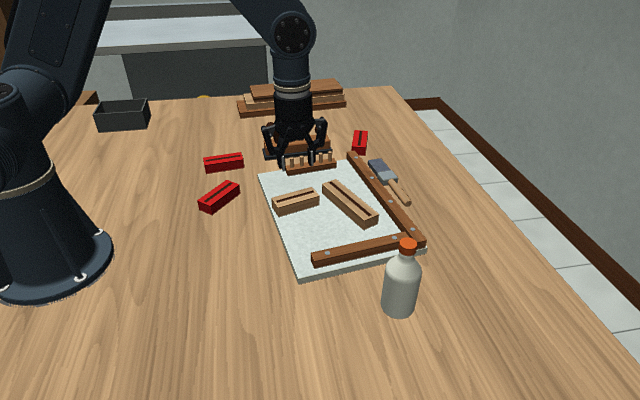

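The wrist view shows the rail at (300,245), between the fingers and the near-left. The tool overshot by about 1.2 and 1.6 cm, so I'll correct that before descending.

Emit:
jog_arm --pt "-0.7 0.9 0 0.5 90" --pt "-0.5 0.7 0 0.5 90" --pt "0 0 0 0 90" --pt "0 0 0 0 90"

```text
t: 2.13
tcp_pos: [0.4822, 0.1226, 0.1082]
tool_rot: [0.656, 0.755, 0.014, 0.014]
force: [0.3, -0.1, -0.3]
finger_gap: 0.648
```

```bash
cat >> h.py <<'E'
O=np.array([.5608,.0620]); JY=0.1336
def st():
    x=sense(); r=R.from_quat(x["tool_rot"]).as_matrix(); p=x["tcp_pos"]; c,sn=np.cos(JY),np.sin(JY)
    d=p[:2]-O; j=[c*d[0]+sn*d[1],-sn*d[0]+c*d[1]]
    print("t",round(x["t"],2),"tcp",np.round(p,4),"jig",np.round(j,4),"yawy",round(np.degrees(np.arctan2(r[1,1],r[0,1])),2),"toolz",np.round(r[:,2],4),"F",np.round(x["force"],1),"qd",np.round(x["qd"],3))
E
python3 -c "
from h import *
st()"
```

```text
t 2.13 tcp [0.4822 0.1226 0.1082] jig [-0.0698  0.0705] yawy 8.0 toolz [ 0.0408  0.0028 -0.9992] F [ 0.3 -0.1 -0.3] qd [ 0.028 -0.038  0.008  0.004  0.009  0.004]
```

Emit:
jog_arm --pt "0 0 0 0 90" --pt "0 0 0 0 90" --pt "0 0 0 0 90"

```text
t: 2.38
tcp_pos: [0.4832, 0.1239, 0.1111]
tool_rot: [0.655, 0.755, 0.016, 0.017]
force: [0.3, 0.0, -0.3]
finger_gap: 0.65
```

```bash
python3 -c "
from h import *
st()"
```

```text
t 2.38 tcp [0.4832 0.1239 0.1111] jig [-0.0687  0.0717] yawy 8.17 toolz [ 0.0466  0.003  -0.9989] F [ 0.3  0.  -0.3] qd [ 0.003 -0.012 -0.003 -0.002  0.     0.001]
```

Emit:
jog_arm --pt "-0.2 0 -0.6 0 90" --pt "-0.2 0 -1.1 0 90" --pt "-0.1 0 -1.4 0 90" --pt "0 0 -1.4 0 90" --pt "0 0 -1.2 0 90" --pt "0 0 -0.9 0 90" --pt "0 0 -0.6 0 90" --pt "0 0 -0.4 0 90" --pt "0 0 -0.2 0 90" --pt "0 0 0 0 90"

```text
t: 3.22
tcp_pos: [0.4793, 0.1228, 0.0285]
tool_rot: [0.656, 0.755, 0.018, 0.018]
force: [0.3, 0.1, -0.4]
finger_gap: 0.647
```

```bash
python3 -c "
from h import *
st()"
```

```text
t 3.22 tcp [0.4793 0.1228 0.0285] jig [-0.0727  0.0711] yawy 8.05 toolz [ 0.0505  0.0028 -0.9987] F [ 0.3  0.1 -0.4] qd [-0.     0.004 -0.001 -0.     0.    -0.001]
```

Emit:
jog_arm --pt "0.05 -0.4 0 0 90" --pt "0.1 -0.8 0 0 90" --pt "0.13 -1 0 0 90" --pt "0.13 -1 0 0 90" --pt "0.13 -1 0 0 90" --pt "0.13 -1 0 0 90" --pt "0.13 -1 0 0 90" --pt "0.1 -0.8 0 0 90" --pt "0.05 -0.4 0 0 90" --pt "0 0 0 0 90"

```text
t: 4.05
tcp_pos: [0.4927, 0.0414, 0.0329]
tool_rot: [0.655, 0.755, 0.021, 0.022]
force: [0.0, -0.1, -1.0]
finger_gap: 0.649
```

```bash
python3 - <<'E'
from h import *
st()
s=snapshot("wrist"); cv2.imwrite("pics/w2.png",s["img"][:,:,::-1])
s=snapshot("side"); cv2.imwrite("pics/s2.png",s["img"][120:320,180:500,::-1])
E
```

```text
t 4.05 tcp [0.4927 0.0414 0.0329] jig [-0.0702 -0.0114] yawy 8.07 toolz [ 0.0609  0.0017 -0.9981] F [ 0.  -0.1 -1. ] qd [-0.009 -0.009  0.     0.005  0.002 -0.002]
```

View pics/w2.png

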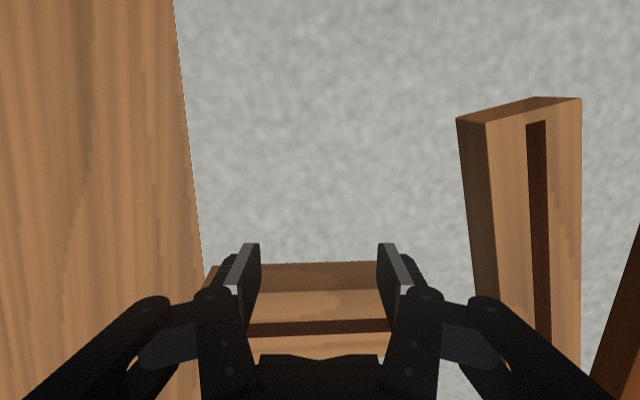

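View pics/s2.png

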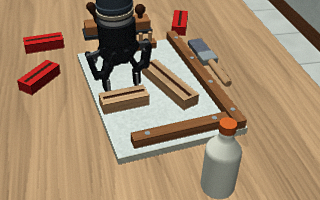

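The rail sits flat against both fingers and square to the jig (wrist view, 320,300), so I'll keep pushing.

Emit:
jog_arm --pt "0.03 -0.4 -0.1 0 90" --pt "0.08 -0.8 -0.1 0 90" --pt "0.1 -1 -0.1 0 90" --pt "0.1 -1 -0.1 0 90" --pt "0.1 -1 -0.1 0 90" --pt "0.1 -1 -0.1 0 90" --pt "0.1 -1 -0.1 0 90" --pt "0.1 -0.8 -0.05 0 90" --pt "0.05 -0.4 0 0 90" --pt "0 0 0 0 90"

```text
t: 4.98
tcp_pos: [0.4998, -0.0373, 0.0242]
tool_rot: [0.653, 0.756, 0.02, 0.022]
force: [-0.4, 0.8, -0.3]
finger_gap: 0.645
```

```bash
python3 - <<'E'
from h import *
st()
E
```

```text
t 4.98 tcp [ 0.4998 -0.0373  0.0242] jig [-0.0737 -0.0903] yawy 8.38 toolz [ 0.0594  0.0025 -0.9982] F [-0.4  0.8 -0.3] qd [-0.012  0.003 -0.001  0.005  0.001 -0.004]
```

Emit:
jog_arm --pt "0.04 -0.3 0.1 0 90" --pt "0.04 -0.3 0.1 0 90" --pt "0.04 -0.3 0 0 90" --pt "0.03 -0.25 0 0 90" --pt "0.03 -0.25 0 0 90" --pt "0.03 -0.2 0 0 90" --pt "0.03 -0.2 0 0 90"

```text
t: 5.57
tcp_pos: [0.5006, -0.047, 0.0267]
tool_rot: [0.655, 0.755, 0.024, 0.016]
force: [2.3, 7.3, -0.1]
finger_gap: 0.649
```

```bash
python3 - <<'E'
from h import *
st()
s=snapshot("wrist"); cv2.imwrite("pics/w3.png",s["img"][:,:,::-1])
s=snapshot("top"); c=s["img"][115:255,180:450,::-1]; cv2.imwrite("pics/c3.png",cv2.resize(c,None,fx=2.9,fy=2.9,interpolation=cv2.INTER_CUBIC))
E
```

```text
t 5.57 tcp [ 0.5006 -0.047   0.0267] jig [-0.0742 -0.1   ] yawy 8.1 toolz [ 0.0555  0.0143 -0.9984] F [ 2.3  7.3 -0.1] qd [-0.013 -0.002 -0.01   0.051  0.032 -0.054]
```

View pics/w3.png

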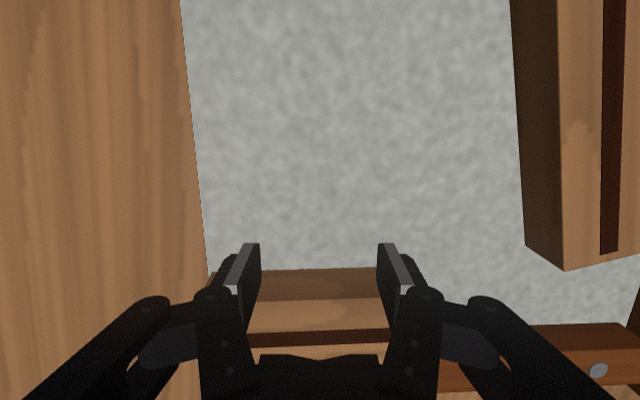

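View pics/c3.png

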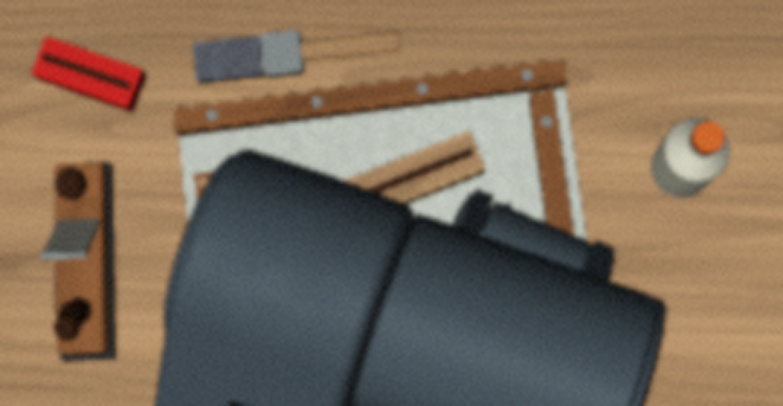

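The rail is seated against the side fence: about 7 N at tool jig y −0.100, against −0.099 predicted. Retreating and turning for the stile.

Emit:
jog_arm --pt "-0.05 0.4 0 0 90" --pt "-0.1 0.8 0.3 0 90" --pt "-0.1 0.8 1 0 90" --pt "0 0.6 1.5 -3 90" --pt "0 0.5 1.5 -6 90" --pt "0.2 0.5 1 -6.5 90" --pt "0.3 0.5 0.6 -7 90" --pt "0.3 0.5 0.3 -7 90" --pt "0.3 0.5 0 -7 90" --pt "0.3 0.5 0 -7 90"

```text
t: 6.5
tcp_pos: [0.5095, 0.0159, 0.0974]
tool_rot: [0.893, 0.449, 0.017, 0.024]
force: [-0.8, 0.6, -0.4]
finger_gap: 0.65
```

Emit:
jog_arm --pt "0.3 0.5 0 -7 90" --pt "0.3 0.5 0 -7 90" --pt "0.3 0.5 0 -7 90" --pt "0.3 0.5 0 -7 90" --pt "0.3 0.4 0 -6 90" --pt "0.2 0.3 0 -4 90" --pt "0.1 0.1 0 -2 90" --pt "0 0 0 -1 90" --pt "0 0 0 0 90"

```text
t: 7.25
tcp_pos: [0.5265, 0.0516, 0.1063]
tool_rot: [0.995, 0.097, 0.01, 0.032]
force: [0.1, -0.0, -0.8]
finger_gap: 0.643
```

```bash
python3 - <<'E'
from h import *
st()
E
```

```text
t 7.25 tcp [0.5265 0.0516 0.1063] jig [-0.0354 -0.0057] yawy -78.87 toolz [ 0.0259 -0.0608 -0.9978] F [ 0.1 -0.  -0.8] qd [ 0.012 -0.015  0.002 -0.003  0.005 -0.002]
```

Emit:
jog_arm --pt "0.0 -0.3 -0.6 -1 90" --pt "0.05 -0.4 -1.1 -1 90" --pt "0.05 -0.3 -1.4 -1 90" --pt "0 -0.2 -1.4 -0.5 90" --pt "0 0 -1.2 0 90" --pt "0 0 -0.8 0 90" --pt "0 0 -0.5 0 90" --pt "0 0 -0.3 0 90" --pt "0 0 -0.2 0 90" --pt "0 0 0 0 90"

```text
t: 8.08
tcp_pos: [0.5253, 0.0366, 0.0249]
tool_rot: [0.997, 0.063, 0.008, 0.032]
force: [-0.1, -0.5, -0.4]
finger_gap: 0.652
```

```bash
python3 - <<'E'
from h import *
st()
s=snapshot("wrist"); cv2.imwrite("pics/w4.png",s["img"][:,:,::-1])
E
```

```text
t 8.08 tcp [0.5253 0.0366 0.0249] jig [-0.0386 -0.0204] yawy -82.77 toolz [ 0.02   -0.0633 -0.9978] F [-0.1 -0.5 -0.4] qd [-0.001  0.001 -0.001  0.     0.     0.001]
```

View pics/w4.png

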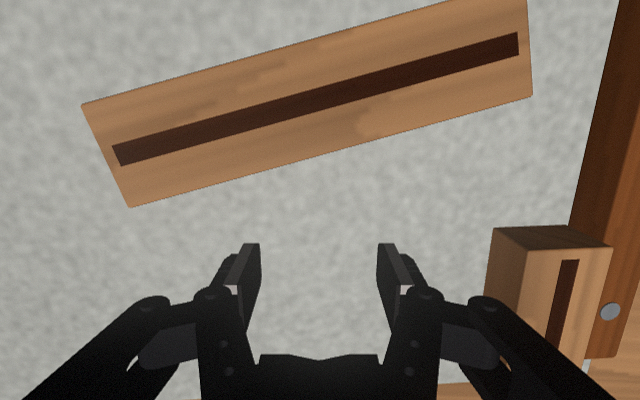

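The wrist view shows the stile ahead at (310,100), clear of both fingers, and the rail at the fence (550,300). Pushing toward the far fence.

Emit:
jog_arm --pt "0.4 0.05 0.1 0 90" --pt "0.8 0.1 0.1 0 90" --pt "1 0.13 0 0 90" --pt "1 0.13 0 0 90" --pt "1 0.13 0 0 90" --pt "1 0.13 0 0 90" --pt "1 0.13 0 0 90" --pt "0.7 0.1 0 0 90" --pt "0.4 0.05 0 0 90" --pt "0 0 0 0 90"

```text
t: 8.97
tcp_pos: [0.6081, 0.0481, 0.0333]
tool_rot: [0.997, 0.064, 0.013, 0.033]
force: [0.4, -0.7, 0.3]
finger_gap: 0.646
```

```bash
python3 - <<'E'
from h import *
st()
s=snapshot("wrist"); cv2.imwrite("pics/w5.png",s["img"][:,:,::-1])
E
```

```text
t 8.97 tcp [0.6081 0.0481 0.0333] jig [ 0.045  -0.0201] yawy -82.69 toolz [ 0.0296 -0.0638 -0.9975] F [ 0.4 -0.7  0.3] qd [ 0.002 -0.004 -0.003 -0.001  0.012  0.002]
```

View pics/w5.png

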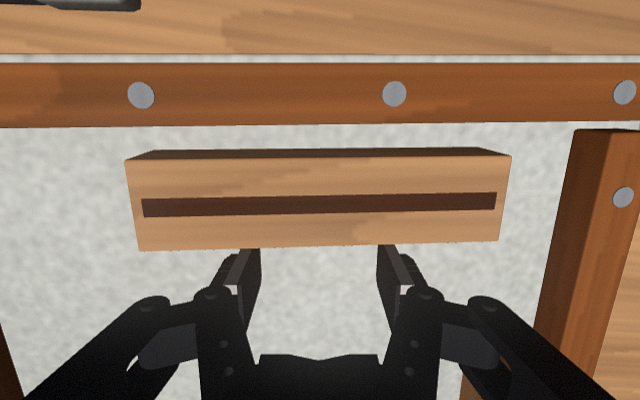

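The stile is now parallel, just short of the fence (face at row ~150). Finishing slowly.

Emit:
jog_arm --pt "0.3 0.04 -0.2 0 90" --pt "0.35 0.04 -0.2 0 90" --pt "0.3 0.04 -0.1 0 90" --pt "0.25 0.03 0 0 90" --pt "0.25 0.03 0 0 90" --pt "0.2 0.03 0 0 90" --pt "0.2 0.03 0 0 90" --pt "0.2 0.03 0 0 90"

```text
t: 9.68
tcp_pos: [0.6204, 0.0504, 0.0269]
tool_rot: [0.997, 0.065, 0.003, 0.033]
force: [-4.4, -1.7, 3.8]
finger_gap: 0.648
```

```bash
python3 - <<'E'
from h import *
st()
E
```

```text
t 9.68 tcp [0.6204 0.0504 0.0269] jig [ 0.0575 -0.0194] yawy -82.53 toolz [ 0.0094 -0.0649 -0.9978] F [-4.4 -1.7  3.8] qd [ 0.008  0.022 -0.048 -0.004  0.09  -0.003]
```

Emit:
jog_arm --pt "0.2 0.03 0 0 90" --pt "0.2 0.03 0.05 0 90" --pt "0.2 0.03 0.05 0 90" --pt "0.2 0.03 0 0 90"

```text
t: 10.02
tcp_pos: [0.6202, 0.0507, 0.0265]
tool_rot: [0.997, 0.067, -0.007, 0.033]
force: [-5.6, -1.0, 4.2]
finger_gap: 0.648
```

```bash
python3 - <<'E'
from h import *
st()
s=snapshot("wrist"); cv2.imwrite("pics/w6.png",s["img"][:,:,::-1])
E
```

```text
t 10.02 tcp [0.6202 0.0507 0.0265] jig [ 0.0574 -0.0191] yawy -82.32 toolz [-0.0103 -0.0671 -0.9977] F [-5.6 -1.   4.2] qd [ 0.007  0.022 -0.045 -0.003  0.084 -0.001]
```

View pics/w6.png

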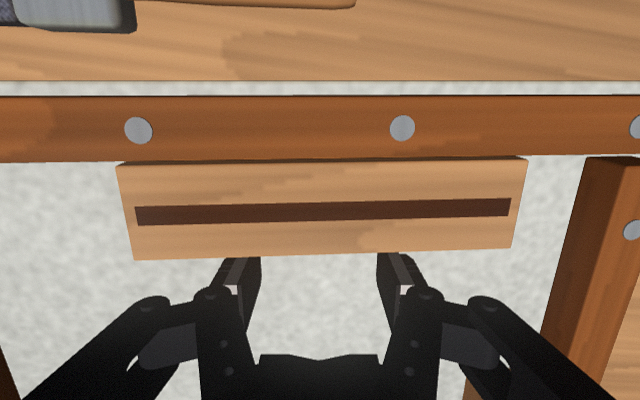

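The stile is flush on the far fence (steady 5.6 N). Next is the end push: retreat, close the fingers, and go to its left end.

Emit:
jog_arm --pt "-0.5 -0.07 0 0 90" --pt "-0.8 -0.1 0.2 0 90" --pt "-0.4 0 0.8 0 150" --pt "0 0.5 1.4 0 255" --pt "0 1 1.6 0 255" --pt "0.2 1.5 1.2 0 255" --pt "0.4 1.5 0.7 0 255" --pt "0.5 1.5 0.3 0 255" --pt "0.5 1.5 0 0 255" --pt "0.4 1.3 0 0 255"

```text
t: 10.9
tcp_pos: [0.6273, 0.1388, 0.0959]
tool_rot: [0.998, 0.063, 0.001, 0.032]
force: [0.4, 0.1, -0.6]
finger_gap: 0.003
```

Emit:
jog_arm --pt "0.3 1 0 0 255" --pt "0.2 0.7 0 0 255" --pt "0.1 0.3 0 0 255" --pt "0 0 0 0 255"

```text
t: 11.23
tcp_pos: [0.6344, 0.1649, 0.0943]
tool_rot: [0.997, 0.065, 0.001, 0.032]
force: [0.3, -0.5, -0.1]
finger_gap: 0.006
```

```bash
python3 - <<'E'
from h import *
st()
s=snapshot("wrist"); cv2.imwrite("pics/w7.png",s["img"][:,:,::-1])
E
```

```text
t 11.23 tcp [0.6344 0.1649 0.0943] jig [0.0866 0.0922] yawy -82.57 toolz [ 0.0066 -0.0639 -0.9979] F [ 0.3 -0.5 -0.1] qd [ 0.007  0.011 -0.    -0.007  0.005  0.002]
```

View pics/w7.png

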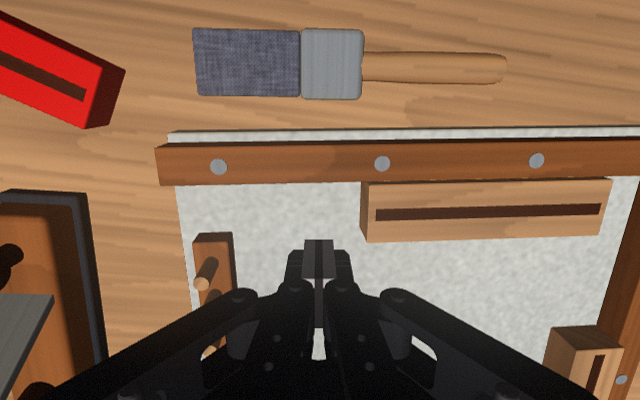

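```bash
python3 - <<'E'
from h import *
s=snapshot("wrist")
p=ray(s,[(361,183),(368,241),(610,179),(600,235),(380,164)],.046); p[4]=ray(s,(380,164),.04)
c,sn=np.cos(JY),np.sin(JY); print(np.round((p-O)@np.array([[c,-sn],[sn,c]]),4))
E
```

```text
[[ 0.1092  0.0626]
 [ 0.0702  0.0566]
 [ 0.1083 -0.0982]
 [ 0.0691 -0.1021]
 [ 0.1195  0.0499]]
```

The left end of the stile is at jig y ≈ 0.060, as expected. Descending.

Emit:
jog_arm --pt "-0.2 0.1 -0.6 0 255" --pt "-0.1 0.1 -1.1 0 255" --pt "0 0 -1.2 0 255" --pt "0 0 -1.2 0 255" --pt "0 0 -1 0 255" --pt "0 0 -0.7 0 255" --pt "0 0 -0.4 0 255" --pt "0 0 -0.2 0 255" --pt "0 0 0 0 255"

```text
t: 12.08
tcp_pos: [0.6275, 0.1622, 0.0198]
tool_rot: [0.998, 0.062, -0.003, 0.033]
force: [-0.4, -0.3, -0.4]
finger_gap: 0.001
```

```bash
python3 - <<'E'
from h import *
st()
E
```

```text
t 12.08 tcp [0.6275 0.1622 0.0198] jig [0.0794 0.0904] yawy -82.84 toolz [-0.0026 -0.0658 -0.9978] F [-0.4 -0.3 -0.4] qd [-0.001  0.012 -0.002 -0.002 -0.001  0.   ]
```

Emit:
jog_arm --pt "0.2 0 0.4 0 255" --pt "0.2 -0.2 0.4 0 255" --pt "0.1 -0.5 0.1 0 255" --pt "0.1 -0.7 0 0 255" --pt "0.11 -0.8 0 0 255" --pt "0.11 -0.8 0 0 255" --pt "0.11 -0.8 0 0 255" --pt "0.1 -0.6 0 0 255" --pt "0.05 -0.3 0 0 255" --pt "0 0 0 0 255"

```text
t: 12.92
tcp_pos: [0.6413, 0.1098, 0.0328]
tool_rot: [0.998, 0.061, -0.001, 0.032]
force: [0.5, 1.7, 0.7]
finger_gap: -0.001
```

```bash
python3 - <<'E'
from h import *
st()
s=snapshot("wrist"); cv2.imwrite("pics/w8.png",s["img"][:,:,::-1])
E
```

```text
t 12.92 tcp [0.6413 0.1098 0.0328] jig [0.0862 0.0367] yawy -82.95 toolz [ 0.0026 -0.0646 -0.9979] F [0.5 1.7 0.7] qd [-0.009 -0.001  0.002  0.009  0.    -0.002]
```

View pics/w8.png

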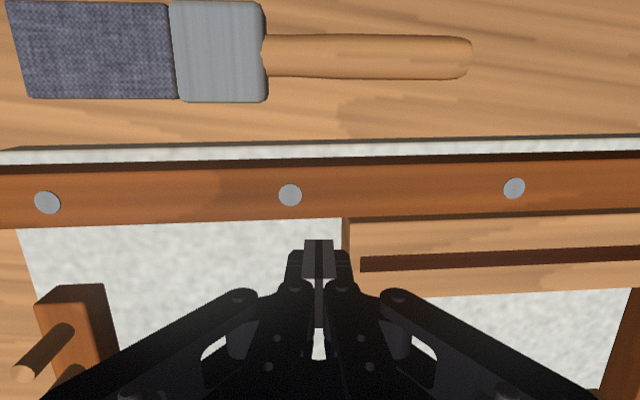

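Still flush along the fence, with the end in contact at about (345,240). Continuing slowly.

Emit:
jog_arm --pt "0.03 -0.3 -0.15 0 255" --pt "0.04 -0.4 -0.15 0 255" --pt "0.04 -0.35 -0.1 0 255" --pt "0.03 -0.3 0 0 255" --pt "0.03 -0.25 0 0 255" --pt "0.03 -0.2 0 0 255" --pt "0.03 -0.2 0 0 255" --pt "0.03 -0.2 0 0 255"

```text
t: 13.63
tcp_pos: [0.6432, 0.0951, 0.0288]
tool_rot: [0.998, 0.06, -0.0, 0.026]
force: [-0.5, 7.2, 2.1]
finger_gap: 0.001
```

```bash
python3 - <<'E'
from h import *
st()
E
```

```text
t 13.63 tcp [0.6432 0.0951 0.0288] jig [0.086  0.0218] yawy -83.1 toolz [ 0.0028 -0.0521 -0.9986] F [-0.5  7.2  2.1] qd [-0.015 -0.005  0.004  0.053 -0.002 -0.042]
```

Emit:
jog_arm --pt "0.03 -0.2 0 0 255" --pt "0.03 -0.2 0 0 255" --pt "0.03 -0.2 0 0 255"

```text
t: 13.88
tcp_pos: [0.6432, 0.0952, 0.0289]
tool_rot: [0.998, 0.059, -0.0, 0.022]
force: [-0.8, 6.2, 1.9]
finger_gap: 0.003
```

```bash
python3 - <<'E'
from h import *
st()
s=snapshot("wrist"); cv2.imwrite("pics/w9.png",s["img"][:,:,::-1])
E
```

```text
t 13.88 tcp [0.6432 0.0952 0.0289] jig [0.0861 0.0219] yawy -83.18 toolz [ 0.0025 -0.0431 -0.9991] F [-0.8  6.2  1.9] qd [-0.016 -0.001  0.003  0.048 -0.001 -0.043]
```

View pics/w9.png

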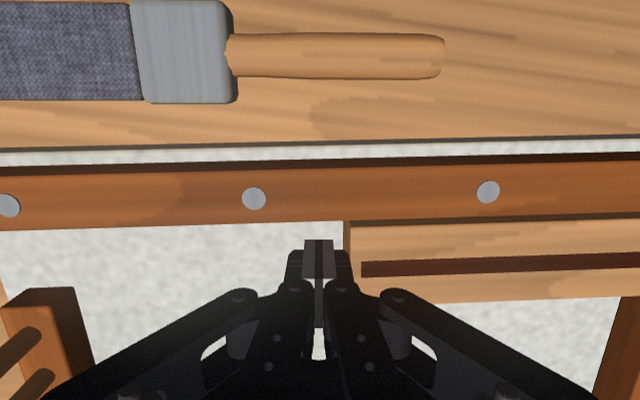

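The stile is seated on the side fence too (about 6–7 N). Over to the near end of the rail.

Emit:
jog_arm --pt "-0.1 0.5 0 0 255" --pt "-0.1 0.8 0.4 0 255" --pt "0 0.3 1.2 0 255" --pt "-0.4 -0.2 1.6 0 255" --pt "-1 -0.8 1.6 0 255" --pt "-1.6 -1.4 1.2 0.2 255" --pt "-2 -1.7 0.6 0.2 255" --pt "-2 -1.7 0.2 0.2 255" --pt "-2 -1.7 0 0.2 255" --pt "-2 -1.7 0 0 255"

```text
t: 14.77
tcp_pos: [0.5344, 0.0207, 0.1066]
tool_rot: [0.997, 0.072, 0.008, 0.025]
force: [-0.1, -0.6, 0.2]
finger_gap: 0.003
```

Emit:
jog_arm --pt "-2 -1.7 0 0 255" --pt "-2 -1.7 0 0 255" --pt "-1.8 -1.7 0 0 255" --pt "-1.4 -1.5 0 0 255" --pt "-1 -1.2 0 0 255" --pt "-0.6 -0.8 0 0 255" --pt "-0.3 -0.5 0 0 255" --pt "0 0 0 0 255"

```text
t: 15.43
tcp_pos: [0.4373, -0.0772, 0.1152]
tool_rot: [0.997, 0.073, 0.011, 0.029]
force: [1.0, -0.6, -0.6]
finger_gap: 0.001
```

```bash
python3 - <<'E'
from h import *
st()
s=snapshot("wrist"); cv2.imwrite("pics/w10.png",s["img"][:,:,::-1])
E
```

```text
t 15.43 tcp [ 0.4373 -0.0772  0.1152] jig [-0.141  -0.1216] yawy -81.67 toolz [ 0.0267 -0.0558 -0.9981] F [ 1.  -0.6 -0.6] qd [-0.001 -0.019 -0.007  0.004  0.005  0.007]
```

View pics/w10.png

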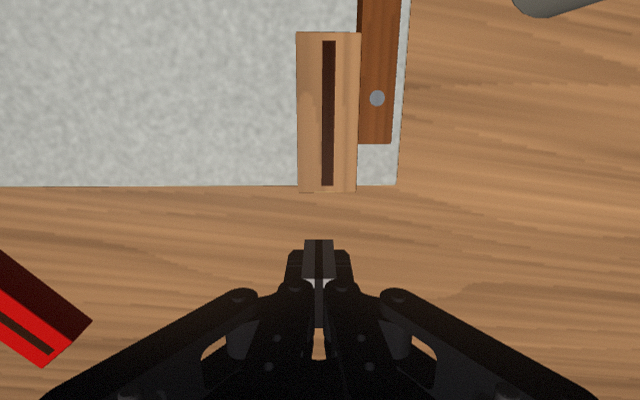

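The rail lies flush on the side fence, near end at (328,190). Descending behind it.

Emit:
jog_arm --pt "-0.3 -0.2 -0.6 -0.3 255" --pt "-0.3 -0.3 -1.1 -0.3 255" --pt "-0.2 -0.2 -1.4 0 255" --pt "-0.1 -0.1 -1.4 0 255" --pt "0 0 -1.2 0 255" --pt "0 0 -0.8 0 255" --pt "0 0 -0.5 0 255" --pt "0 0 -0.3 0 255" --pt "0 0 0 0 255" --pt "0 0 0 0 255"

```text
t: 16.32
tcp_pos: [0.4346, -0.0834, 0.0388]
tool_rot: [0.997, 0.071, 0.016, 0.031]
force: [-0.2, -0.7, 0.2]
finger_gap: -0.002
```

```bash
python3 - <<'E'
from h import *
st()
E
```

```text
t 16.32 tcp [ 0.4346 -0.0834  0.0388] jig [-0.1445 -0.1273] yawy -81.89 toolz [ 0.0363 -0.0597 -0.9976] F [-0.2 -0.7  0.2] qd [ 0.005  0.007 -0.004 -0.001 -0.     0.   ]
```

Emit:
jog_arm --pt "-0.4 -0.2 -0.1 0 255" --pt "-0.2 -0.1 -0.4 0 255" --pt "0 0 -0.4 0 255" --pt "0.2 0 -0.2 0 255" --pt "0.5 0.06 0 0 255" --pt "0.8 0.1 0 0 255" --pt "0.8 0.1 0 0 255" --pt "0.6 0.08 0 0 255" --pt "0.3 0.04 0 0 255" --pt "0 0 0 0 255"

```text
t: 17.15
tcp_pos: [0.465, -0.0828, 0.0285]
tool_rot: [0.997, 0.071, 0.018, 0.032]
force: [-0.1, 0.4, -0.4]
finger_gap: 0.002
```

```bash
python3 - <<'E'
from h import *
st()
s=snapshot("wrist"); cv2.imwrite("pics/w11.png",s["img"][:,:,::-1])
E
```

```text
t 17.15 tcp [ 0.465  -0.0828  0.0285] jig [-0.1142 -0.1308] yawy -81.89 toolz [ 0.0404 -0.0613 -0.9973] F [-0.1  0.4 -0.4] qd [ 0.01   0.002 -0.01  -0.001  0.008  0.001]
```

View pics/w11.png

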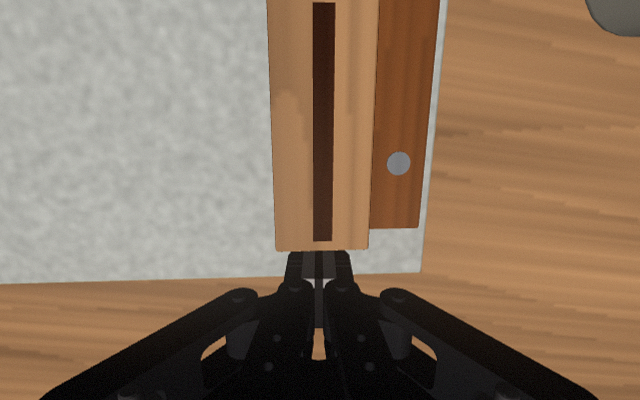

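Pushing squarely on the rail's end. Continuing.

Emit:
jog_arm --pt "0.4 0.05 0 0 255" --pt "0.7 0.1 0 0 255" --pt "0.8 0.11 0 0 255" --pt "0.8 0.11 0 0 255" --pt "0.8 0.11 0 0 255" --pt "0.8 0.11 0 0 255" --pt "0.5 0.07 0 0 255" --pt "0.3 0.04 0 0 255" --pt "0.1 0 0 0 255" --pt "0 0 0 0 255"

```text
t: 18.03
tcp_pos: [0.5226, -0.0745, 0.0286]
tool_rot: [0.997, 0.071, 0.018, 0.032]
force: [-0.5, 0.6, 0.2]
finger_gap: -0.0
```

```bash
python3 - <<'E'
from h import *
st()
s=snapshot("wrist"); cv2.imwrite("pics/w12.png",s["img"][:,:,::-1])
E
```

```text
t 18.03 tcp [ 0.5226 -0.0745  0.0286] jig [-0.056  -0.1302] yawy -81.85 toolz [ 0.0403 -0.0611 -0.9973] F [-0.5  0.6  0.2] qd [ 0.004  0.003 -0.004 -0.001  0.005  0.001]
```

View pics/w12.png

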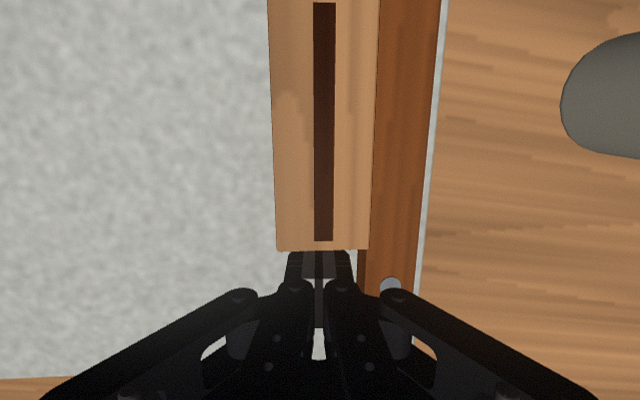

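Emit:
jog_arm --pt "0.25 0.03 0 0 255" --pt "0.3 0.04 0 0 255" --pt "0.25 0.03 0 0 255" --pt "0.25 0.03 0 0 255" --pt "0.2 0.03 0 0 255" --pt "0.2 0.03 0 0 255" --pt "0.2 0.03 0 0 255" --pt "0.2 0.03 0 0 255"

```text
t: 18.75
tcp_pos: [0.5362, -0.0714, 0.0281]
tool_rot: [0.997, 0.071, 0.012, 0.03]
force: [-5.4, -3.1, 3.0]
finger_gap: -0.0
```

```bash
python3 - <<'E'
from h import *
st()
E
```

```text
t 18.75 tcp [ 0.5362 -0.0714  0.0281] jig [-0.0421 -0.1289] yawy -81.83 toolz [ 0.0275 -0.059  -0.9979] F [-5.4 -3.1  3. ] qd [ 0.017  0.014 -0.042 -0.011  0.091  0.019]
```

Emit:
jog_arm --pt "0.2 0.03 0 0 255" --pt "0.2 0.03 0 0 255" --pt "-0.4 -0.05 0 0 255" --pt "-0.8 -0.1 0.2 0 200" --pt "-0.6 0.2 1 0 150" --pt "-0.3 0.5 1.6 0 90" --pt "0 0.8 1.8 0 90" --pt "0 0.8 1.8 0 90" --pt "0 0.6 1.4 0 90" --pt "0 0.3 0.8 0 90"

```text
t: 19.58
tcp_pos: [0.5107, -0.0388, 0.1178]
tool_rot: [0.997, 0.07, 0.007, 0.029]
force: [0.6, -0.6, -0.4]
finger_gap: 0.646
```

```bash
python3 - <<'E'
from h import *
st()
s=snapshot("wrist"); cv2.imwrite("pics/w13.png",s["img"][:,:,::-1])
E
```

```text
t 19.58 tcp [ 0.5107 -0.0388  0.1178] jig [-0.0631 -0.0933] yawy -81.96 toolz [ 0.0175 -0.0563 -0.9983] F [ 0.6 -0.6 -0.4] qd [ 0.07  -0.199 -0.048  0.018  0.237  0.046]
```

View pics/w13.png

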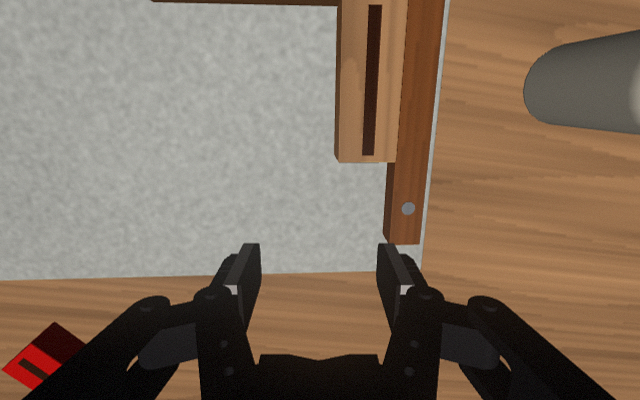

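Seated. Rising for a full view of the corner.

Emit:
jog_arm --pt "0.2 0.2 1 0 90" --pt "0.2 0.3 1.5 0 90" --pt "0.2 0.3 2 0 90" --pt "0.2 0.3 2 0 90" --pt "0.1 0.2 1.5 0 90" --pt "0 0.1 1 0 90" --pt "0 0 0.5 0 90" --pt "0 0 0 0 90"

```text
t: 20.3
tcp_pos: [0.5175, -0.0241, 0.2177]
tool_rot: [0.997, 0.07, 0.008, 0.029]
force: [0.8, -0.1, 0.7]
finger_gap: 0.646
```

```bash
python3 - <<'E'
from h import *
st()
s=snapshot("wrist"); cv2.imwrite("pics/w14.png",s["img"][:,:,::-1])
s=snapshot("side"); cv2.imwrite("pics/s14.png",cv2.resize(s["img"][130:300,230:470,::-1],None,fx=3,fy=3))
E
```

```text
t 20.3 tcp [ 0.5175 -0.0241  0.2177] jig [-0.0544 -0.0795] yawy -81.94 toolz [ 0.0199 -0.0562 -0.9982] F [ 0.8 -0.1  0.7] qd [-0.002  0.001  0.012 -0.001 -0.01  -0.001]
```

View pics/w14.png

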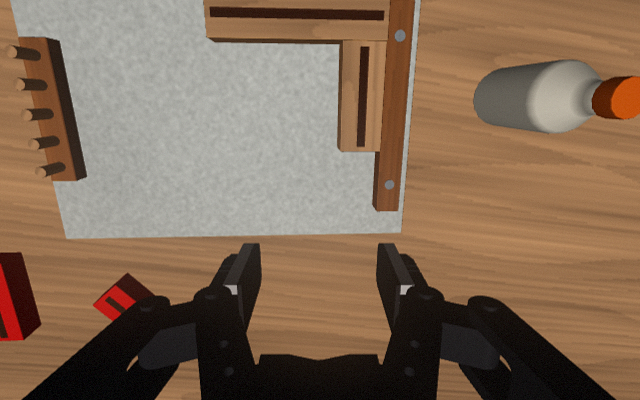

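View pics/s14.png

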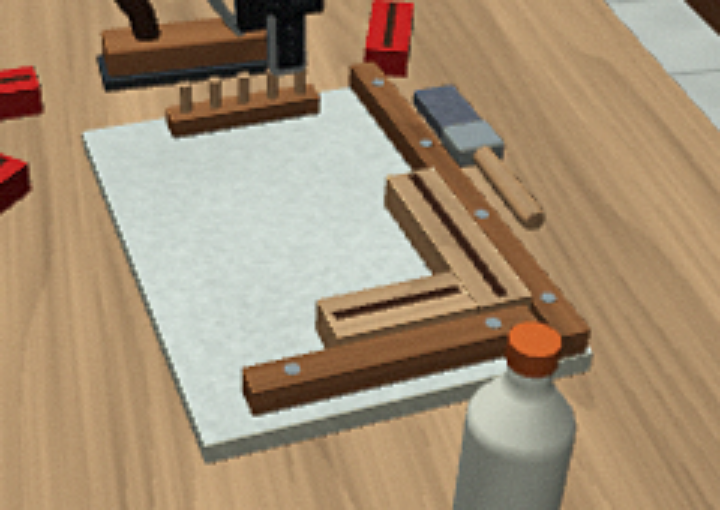

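The corner looks closed in both views. Moving ahead for a closer check of the gaps.

Emit:
jog_arm --pt "0.5 0.1 0 0 90" --pt "1 0.3 0 0 90" --pt "1.2 0.4 -0.5 0 90" --pt "1.2 0.4 -1 0 90" --pt "1.2 0.4 -1 0 90" --pt "0.8 0.3 -0.8 0 90" --pt "0.4 0.2 -0.4 0 90" --pt "0.2 0 0 0 90" --pt "0 0 0 0 90"

```text
t: 21.15
tcp_pos: [0.5877, -0.0003, 0.1697]
tool_rot: [0.997, 0.07, 0.003, 0.027]
force: [0.1, 0.3, 0.1]
finger_gap: 0.647
```

```bash
python3 - <<'E'
from h import *
st()
s=snapshot("wrist"); cv2.imwrite("pics/w15.png",s["img"][:,:,::-1])
E
```

```text
t 21.15 tcp [ 5.877e-01 -3.000e-04  1.697e-01] jig [ 0.0184 -0.0653] yawy -81.97 toolz [ 0.0091 -0.0534 -0.9985] F [0.1 0.3 0.1] qd [0.009 0.022 0.003 0.001 0.003 0.002]
```

View pics/w15.png

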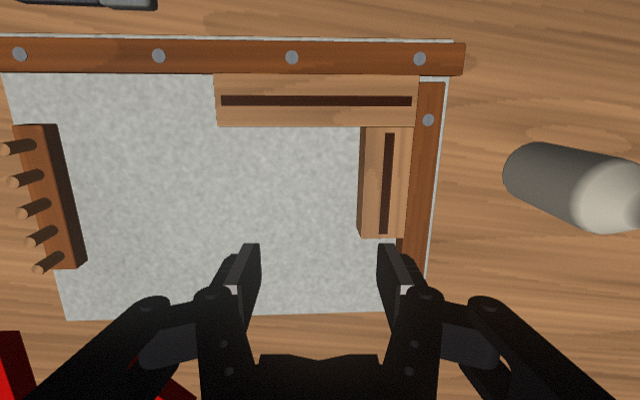

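```bash
python3 - <<'E'
import cv2
i=cv2.imread("pics/w15.png"); cv2.imwrite("pics/z15.png",cv2.resize(i[55:255,200:460],None,fx=3,fy=2.9,interpolation=cv2.INTER_CUBIC))
E
```

```text
(no output)
```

View pics/z15.png

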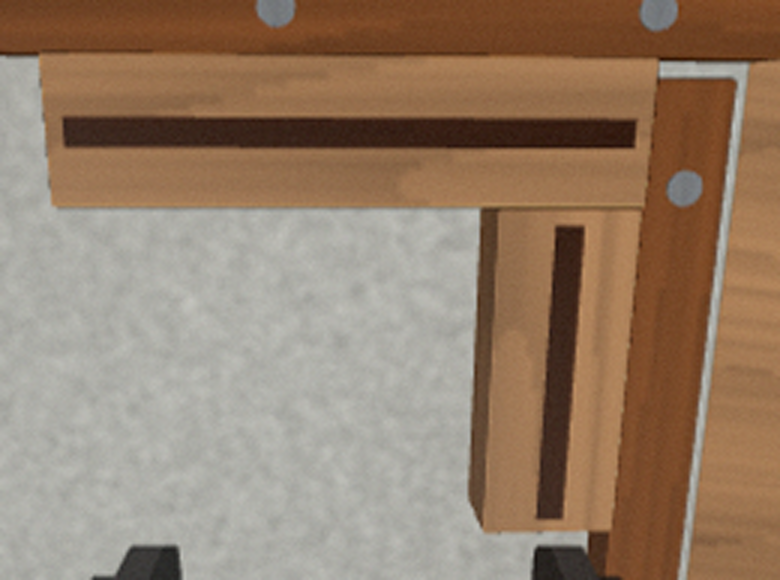

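```bash
python3 - <<'E'
from h import *
s=snapshot("wrist"); g=cv2.cvtColor(s["img"],cv2.COLOR_RGB2HSV)
c,sn=np.cos(JY),np.sin(JY); M=np.array([[c,-sn],[sn,c]])
def groove(x0,x1,y0,y1):
    m=np.zeros(g.shape[:2],np.uint8); m[y0:y1,x0:x1]=(g[y0:y1,x0:x1,2]<75)
    n,l,stt,_=cv2.connectedComponentsWithStats(m); k=1+np.argmax(stt[1:,4]); v,u=np.nonzero(l==k)
    p=((ray(s,np.c_[u,v],.046)-O)@M).astype(np.float32)
    return cv2.minAreaRect(p), p.mean(0), np.degrees(np.arctan2(*cv2.fitLine(p,cv2.DIST_L2,0,.01,.01).ravel()[[1,0]]))
print("stile",groove(216,418,90,110)); print("rail",groove(375,400,128,240))
# fence references at z=.040: screw heads, far fence edge, side-fence outer edge
for nm,P in dict(far=[(0,53),(30,53),(700,60),(755,61)],side_outer=[(736,90),(684,560)]).items():
    q=[(200+a/3,55+b/2.9) for a,b in P]; print(nm,np.round((ray(s,q,.040)-O)@M,4).tolist())
E
```

```text
stile (((0.08852074295282364, -0.07085628807544708), (0.00679865013808012, 0.14907899498939514), 0.2747069299221039), array([ 0.08830998, -0.06826172], dtype=float32), np.float32(-89.90166))
rail (((0.01865673065185547, -0.12975716590881348), (0.007391130086034536, 0.08786095678806305), 89.87818908691406), array([ 0.02116135, -0.12981157], dtype=float32), np.float32(0.055548195))
far [[0.1073, 0.0194], [0.1073, 0.0119], [0.1072, -0.1636], [0.107, -0.1786]]
side_outer [[0.0994, -0.1744], [-0.0451, -0.1758]]
```

All relations agree within 1–2 mm and 0.3°. The rail-to-side-fence gap is the least certain (0 to about 1 mm), so I'll give the rail one last gentle sideways press with both fingers.

Emit:
jog_arm --pt "-0.1 0 0 3 90" --pt "-0.1 -0.1 0 6 90" --pt "-0.1 -0.1 -0.3 7 90" --pt "-0.1 -0.1 -0.5 7 90" --pt "-0.1 -0.1 -0.6 7 90" --pt "-0.1 -0.1 -0.6 7 90" --pt "-0.1 -0.1 -0.6 7 90" --pt "-0.1 -0.1 -0.5 7 90" --pt "-0.1 -0.1 -0.5 7 90" --pt "-0.1 -0.1 -0.3 7 90"

```text
t: 22.08
tcp_pos: [0.5747, -0.0114, 0.1382]
tool_rot: [0.795, 0.606, 0.021, 0.023]
force: [-0.6, -0.8, -0.5]
finger_gap: 0.643
```

Emit:
jog_arm --pt "0 0 -0.2 7 90" --pt "0 0 0 6 90" --pt "0 0 0 4 90" --pt "0 0 0 2 90" --pt "0 0 0 0 90" --pt "0 0 0 0 90"

```text
t: 22.58
tcp_pos: [0.572, -0.0133, 0.1398]
tool_rot: [0.679, 0.734, 0.025, 0.02]
force: [0.3, 0.6, -0.2]
finger_gap: 0.649
```

```bash
python3 - <<'E'
from h import *
st()
E
```

```text
t 22.58 tcp [ 0.572  -0.0133  0.1398] jig [ 0.001  -0.0761] yawy 4.47 toolz [ 0.0631  0.01   -0.998 ] F [ 0.3  0.6 -0.2] qd [-0.005 -0.018  0.005 -0.     0.004 -0.005]
```

Emit:
jog_arm --pt "0 0.2 -0.8 1 90" --pt "0 0.2 -1.4 1 90" --pt "0 0.2 -1.7 1 90" --pt "0 0 -1.7 0.3 90" --pt "0 0 -1.6 0 90" --pt "0 0 -1.3 0 90" --pt "0 0 -0.9 0 90" --pt "0 0 -0.5 0 90" --pt "0 0 -0.2 0 90" --pt "0 0 0 0 90"

```text
t: 23.42
tcp_pos: [0.5723, -0.0064, 0.0349]
tool_rot: [0.656, 0.754, 0.027, 0.022]
force: [-1.1, -1.4, -0.5]
finger_gap: 0.645
```

```bash
python3 - <<'E'
from h import *
st()
s=snapshot("wrist"); cv2.imwrite("pics/w16.png",s["img"][:,:,::-1])
E
```

```text
t 23.42 tcp [ 0.5723 -0.0064  0.0349] jig [ 0.0023 -0.0693] yawy 7.91 toolz [ 0.0684  0.0126 -0.9976] F [-1.1 -1.4 -0.5] qd [ 0.001  0.001 -0.001  0.001 -0.002 -0.001]
```

View pics/w16.png

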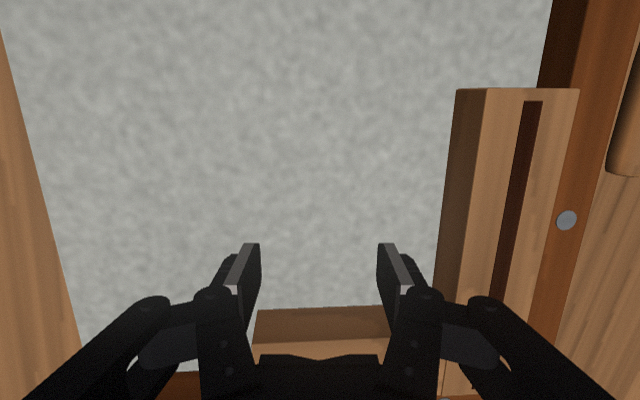

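Fingers are clear of the stile, and the rail is ahead (image bottom, row ~320). Pressing gently.

Emit:
jog_arm --pt "-0.2 -0.2 -0.3 0 90" --pt "-0.1 -0.4 -0.3 0 90" --pt "0.05 -0.5 0 0 90" --pt "0.06 -0.5 0 0 90" --pt "0.05 -0.4 0 0 90" --pt "0.03 -0.3 0 0 90" --pt "0.03 -0.25 0 0 90" --pt "0.03 -0.2 0 0 90" --pt "0.03 -0.2 0 0 90" --pt "0.03 -0.2 0 0 90"

```text
t: 24.3
tcp_pos: [0.5742, -0.0372, 0.0321]
tool_rot: [0.658, 0.752, 0.032, 0.022]
force: [2.3, 9.7, 1.7]
finger_gap: 0.647
```

```bash
python3 - <<'E'
from h import *
st()
E
```

```text
t 24.3 tcp [ 0.5742 -0.0372  0.0321] jig [ 1.000e-04 -1.001e-01] yawy 7.58 toolz [ 0.074   0.0189 -0.9971] F [2.3 9.7 1.7] qd [-0.018  0.    -0.008  0.066  0.031 -0.053]
```

Emit:
jog_arm --pt "-0.05 0.5 0 0 90" --pt "-0.1 0.9 0.2 0 90" --pt "-0.1 0.9 0.8 0 90" --pt "-0.2 0.6 1.6 0 90" --pt "-0.2 0.6 2 0 90" --pt "-0.3 0.8 2.2 0 90" --pt "-0.4 1 2.4 0 90" --pt "-0.4 1.2 2.4 0 90" --pt "-0.5 1.5 2 0 90" --pt "-0.6 2 1.5 0 90"

```text
t: 25.13
tcp_pos: [0.541, 0.0686, 0.1891]
tool_rot: [0.659, 0.751, 0.029, 0.019]
force: [0.3, 0.3, 0.6]
finger_gap: 0.645
```

Emit:
jog_arm --pt "-0.8 2.5 1 0 90" --pt "-1 3 0.5 0 90" --pt "-1 3.4 0 0 90" --pt "-1.2 3.4 0 0 90" --pt "-1.2 3.4 0 0 90" --pt "-1.2 3.4 0 0 90" --pt "-1.2 3.4 0 0 90" --pt "-1 3 0 0 90" --pt "-0.8 2 0 0 90" --pt "-0.4 1 0 0 90"

```text
t: 25.97
tcp_pos: [0.4348, 0.3709, 0.2191]
tool_rot: [0.658, 0.751, 0.037, 0.028]
force: [-0.4, 0.3, -0.2]
finger_gap: 0.643
```

Emit:
jog_arm --pt "0 0.3 0 0 90" --pt "0 0 0 0 90" --pt "0 0 0 0 90" --pt "0 0 0 0 90"

```text
t: 26.3
tcp_pos: [0.4314, 0.3765, 0.2207]
tool_rot: [0.656, 0.754, 0.037, 0.028]
force: [-0.1, 0.8, -0.5]
finger_gap: 0.647
```

```bash
python3 - <<'E'
from h import *
st()
s=snapshot("top"); cv2.imwrite("pics/c17.png",cv2.resize(s["img"][115:255,180:450,::-1],None,fx=2.9,fy=2.9,interpolation=cv2.INTER_CUBIC))
s=snapshot("side"); cv2.imwrite("pics/s17.png",cv2.resize(s["img"][130:300,230:470,::-1],None,fx=3,fy=3,interpolation=cv2.INTER_CUBIC))
E
```

```text
t 26.3 tcp [0.4314 0.3765 0.2207] jig [-0.0864  0.329 ] yawy 7.95 toolz [ 0.0915  0.0187 -0.9956] F [-0.1  0.8 -0.5] qd [-0.008 -0.006  0.008 -0.009  0.003 -0.001]
```

View pics/c17.png

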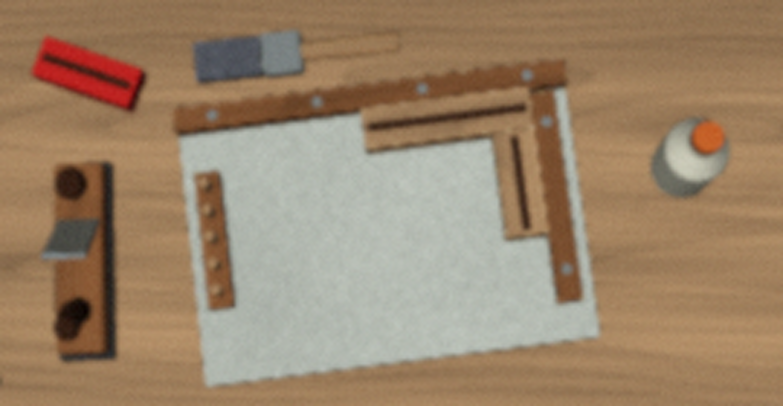

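View pics/s17.png

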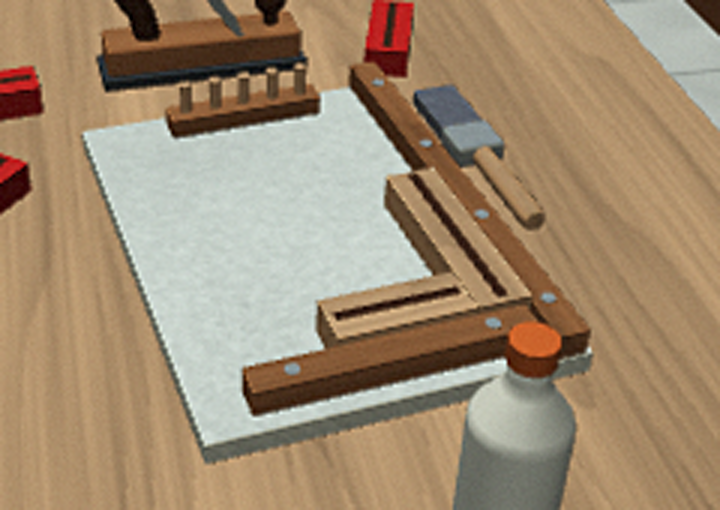

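Both views show the stile flush in the corner (top crop 445,120) and the rail butted to it (520,185). Bottle, plane and brush are where they were. The robot touches nothing, so I'm handing in.

```bash
python3 -c "
from station import *
print(sign_off())"
```

```text
the job is handed in; nothing more can be done
None
```

I slid both parts into the jig by pushing only and handed the job in at about 26 s of the 61 s. No verdict was reported.

**What I did:**
1. Pushed the rail sideways onto the side fence with two fingers.
2. Pushed the stile onto the far fence with two fingers.
3. Pushed the stile's end against the side fence with the fingers closed.
4. Pushed the rail along the side fence until its end met the stile.
5. Pressed the rail once more against the side fence. It stopped at the same tool position as the first time (jig y −0.100).

**Last checks:**
- **Seating:** every push ended on a firm stop of about 5–10 N.
- **Stile to rail:** before the last press, the wrist camera measured 69.8 mm between their centres; the target is 70 mm.
- **Square:** both parts measured within 0.3° of the jig.
- **Side fence:** before the last press, the rail measured 0 to about 1.4 mm from the fence, with 2 mm allowed.
- **Bystanders:** the final top and side views show no gaps, and the glue bottle, hand plane and brush where they started.

**Checks that disagreed:**
- The wrist camera's absolute jig x read 2–4 mm high, and it put the stile centre 18.7 mm from the far fence; flush would be 20 mm. I trusted the firm stops and the distances between parts instead.
- On the two pushes in x, the tool stopped about 3.5 mm beyond my prediction, both times by the same amount. I put that down to the tool's 3–4° tilt, but did not confirm it.

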